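# Press the push nut home on the winder's idler shaft

### The arm

A 6-joint arm with a two-finger parallel gripper is mounted at the origin on a cart in front of the work surface, level with it; the furniture and walls round the work are solid. World frame = base frame: x ahead of the robot, y to its left, z up, the work surface at z = 0. Lengths are in m, angles in rad, forces in N, time in s.
With the tool pointing down it reaches from about 0.425 to 0.95 m from the base axis. Payload 3.5 kg.
Tool frame: the origin (TCP) lies on the centre line of the jaws, within the pads' length; the fingertips stand 8 mm ahead of it and the grasp point (between the pads) lies 11 mm behind it; z points along the fingers, y is the line along which they close (so a half turn about z gives the same grasp; the last joint's range is limited). The gripper opens to 85 mm and grips with 20 to 120 N. Pads are 22 mm wide; open, the fingers measure 114 mm over their backs; the gripper's body (76 mm by 85 mm) begins 54 mm behind the grasp point. The pads swing forward as they close: fully open they stand 13 mm farther back than shut.
Start: joints at [1.074, 0.286, 1.577, -0, 1.279, -0.15], TCP at [0.229, 0.635, 0.239] pointing down, gripper open.
Joint ranges: [-2.77, 2.77], [-0.9, 2.22], [0.21, 2.48], [-1.53, 4.67], [0.24, 2.81], [-2.84, 2.84]. Speed limits (rad/s): [2.79, 2.79, 3.14, 3.14, 3.14, 3.14].

### API

Orientations are given as a unit quaternion [x, y, z, w].
In Python, from plant import ctrl gives the robot as it stands. The module is installed in compiled form; this text tells all that it offers.
- The arm moves only by the tool send_rows, never from a script. Its argument "steps" is a list of rows, each a list of 5 numbers: the shift along the tool's x, y, z in m, then the turn about the tool's z in degrees, then the opening, from -1 (shut) to 1 (fully open). A call has 1 to 12 rows; each row is the pose to reach, as a shift and turn from the pose commanded when the call began, along the tool's axes at that moment; what a row does not reach only later rows make up. A row lasts 1/10 s, in which the tool goes at most 50 mm and 8.59 degrees, less where a joint would pass 70% of its speed; a pose out of reach is approached as far as the arm can. A call with a gripper value outside its range is refused whole. The fingers move at their own pace and stop on an object; "squeeze" is the grip in N (left out, the last holds). Time passes only in rows, so rows that repeat a pose let the fingers close. It gives the time, the measured TCP pose, the force, the opening and the grip force at its end, in the units of the state.
- ctrl.get_state(): the state, without advancing time (a new reading comes with each control period).
- ctrl.read_camera(name): name is "scene" or "side" or "wrist"; returns the picture (420x560x3 uint8, red, green, blue); there is no depth.
- ctrl.calibration(name): a dict with "intrinsics" (3x3 intrinsics, pixels), "extrinsics" (4x4, takes a point from world to camera coordinates); the wrist camera has in their place "tool_from_camera" (4x4, takes a point from camera to tool coordinates, whose origin is the TCP and whose axes are the flange's). Camera axes: x right, y up, looking along -z (the intrinsics and any distortion apply to the point x, -y, -z); pixel columns grow to the right and rows downward; lengths in m; the calibration is good to about 2 mm. A picture is of the moment at which its call begins: read the wrist's pose just before it. calibration takes no time and is no camera call.
- ctrl.sign_off(): hands the job in; it is judged then, once.
The state is a dict: "time": time; "qpos": joint angles; "dq": joint speeds; "joint_efforts": joint torques, N m; "eef_pos": TCP position; "tcp_rot": TCP orientation; "contact_force": force on the tool from outside, world axes, zero at the start; "wrist_torque": the same for the moment, N m; "opening": opening from 0.0 (shut) to 1.0 (fully open); "finger_force": force on a finger pad.
Only numpy, scipy, OpenCV 4.12 (cv2) and the standard library are available. Lean on these libraries where they do the work, as an engineer would, in place of code of your own. Each camera call takes 0.05 s, during which the arm holds its last target. There are 200 camera calls.

### The job

The idler gear of the watch winder's drive unit sits loose on its shaft, on a wave spring washer. Start the toothed push nut squarely on the shaft's tapered end with its tongues pointing up, then press it straight down with the hollow setting punch until it bears on the floor of the gear's recess and squeezes the spring washer about half-way, feeling for the rise in force and never squashing the washer flat. Lift the punch off and stand it upright on the bench, clear of the unit.

Things in the scene. Friction and masses are not known exactly. Their poses are not given: they have to be found in the camera images.
- drive_unit: Fixed drive unit: aluminium plate (own x -52 to +52, y -97 to +53 mm) on standoffs, its top 38 mm above the origin. Origin: on the axis of the plain idler shaft, at bench level give or take 4 mm (the standoffs' height differs each time); z up. The shaft carries the large ivory gear (88 mm across). At own y = -61 mm a small finished gear, top at z 64 mm.
- shaft_end (a point): Centre of the upper end of the plain steel idler shaft: vertical, 8 mm thick, its end 69 to 77 mm above the bench, 23 mm above the hub floor. The top 7 mm taper to 3.6 mm so that a nut centres itself. A push nut set over it hangs by its tongues, underside about 15 mm above the hub floor, crooked if released off-axis; from there it must be pressed.
- hub_floor (a point): Floor centre of the round recess in the big gear's hub, 46 to 54 mm above the bench. Recess 29 mm wide, 11 deep (rim 39 mm): no room for fingers beside the nut. The gear only slides down its shaft, on a wave spring washer: yields at 1 N, then 7 N per mm, flat at 2 mm. Wanted squeeze 0.5 to 1.5 mm: end the push 9 to 12 N above the sliding drag (the nut comes back 0.2 to 0.6 mm); over 1.8 ruins it.
- push_nut: Loose toothed push nut, zinc-plated steel, 80 g: round rim 24 mm outside, 6 mm high, with six springy tongues inside that slope up to the centre. Lies tongues up (z up) on the mint tray. Origin: centre of the rim's underside. Pressed down the shaft it drags with 4 to 10 N, a little jerkily; its tongues bite and hold it where it is left.
- nut_base (a point): Centre of the underside of the push nut's rim (the origin of push_nut), z up through the nut.
- mint_tray: Fixed round mint-green tray, 125 mm in diameter, its flat top 18 mm above the bench; the push nut lies on it within 25 mm of the middle. Origin: centre of its underside.
- setting_punch: Loose hollow setting punch, 100 to 200 g, standing on the bench: steel tube 23 mm in diameter up to 66 mm, then a brass and wood handle 27 mm in diameter up to 106 mm. A 13 mm bore runs 62 mm up from the lower face: the shaft passes inside while the face bears on the nut's rim. Origin: centre of the lower face; z up to the handle.
- punch_face (a point): Centre of the punch's lower face (the origin of setting_punch), z up to the handle.
Things that resemble listed ones, but are neither listed nor needed, are in the scene too. Of the things that look like the setting_punch, take the one that is farthest to the robot's left at the start.

How it is judged:
On the way, in this order (a step that is already met when the one before it is completed fails the run):
1. the push nut sits squarely on the shaft's tapered end, above the recess (horizontal distance between nut_base and shaft_end below 0.0025 m and z of nut_base in the frame of hub_floor between 0.003 and 0.0185 m and angle between nut_base's own z axis and vertical below 0.25 rad and contact force between the fingers and push_nut below 0.1 N), for 0.2 s.
2. the push nut bears on the floor of the recess and squeezes the spring washer (horizontal distance between nut_base and shaft_end below 0.0015 m and z of nut_base in the frame of hub_floor below 0.0015 m and angle between nut_base's own z axis and vertical below 0.1 rad and distance of hub_floor from where it was at the start of the episode above 0.0005 m), for 0.2 s.
At the end, for the whole second after the job is handed in: Nut on the shaft (axis within 1.5 mm, level within 0.1 rad), underside within 1.5 mm of the recess floor, holding the gear 0.5 to 1.5 mm below its start. Punch upright (0.15 rad) and at rest on the bench (face within 6 mm of it), over 70 mm to the side of the shaft (all of step 2 and distance of hub_floor from where it was at the start of the episode below 0.0015 m and horizontal distance between punch_face and shaft_end above 0.07 m and height (world z) of punch_face below 0.006 m and angle between punch_face's own z axis and vertical below 0.15 rad and linear speed of setting_punch below 0.02 m/s); the robot touches nothing.
It fails at once if the spring washer is squashed flat (the gear is pushed more than 1.8 mm below where it started) (distance of hub_floor from where it was at the start of the episode above 0.0018 m).
It also fails if it takes over 72 s, if anything falls off the work surface, if the arm or the gripper's body presses on something with over 40 N, if the wrist force passes 120 N, or if a joint passes its speed limit or range.

## Working session

There is one attempt and no reset: what is moved stays moved. The work goes in short steps, Python scripts to look and compute and a tool call to move; the robot and the scene stay as the last step left them, time stands still between calls to the robot, and variables do not carry over. Pictures are saved under pics/ and viewed, at most 10 in all, crops included, and the job is handed in when it is done.

Besides the shell and the picture viewer there is one more tool, called after "Call:" by a JSON object that holds its "fn" and its "kwargs". send_rows: Moves the arm, as the interface text tells. Its arguments: {"type":"object","properties":{"steps":{"type":"array","items":{"type":"array","items":{"type":"number"}}},"squeeze":{"type":"number"}},"required":["steps"]}

```bash
mkdir -p pics; cat > h.py <<'E'
import numpy as np,cv2
from plant import ctrl
from scipy.spatial.transform import Rotation as R
def snap(n,f=None):
    s=ctrl.get_state(); im=ctrl.read_camera(n)[:,:,::-1].copy()
    if f: cv2.imwrite('pics/'+f,im)
    return s,im
def cam(n,s=None):
    c=ctrl.calibration(n); K=np.array(c['intrinsics'])
    if 'extrinsics' in c: T=np.linalg.inv(np.array(c['extrinsics']))
    else:
        W=np.eye(4); W[:3,:3]=R.from_quat(s['tcp_rot']).as_matrix(); W[:3,3]=s['eef_pos']
        T=W@np.array(c['tool_from_camera'])
    return K,T,c.get('distortion')
def ray(n,uv,s=None):
    K,T,d=cam(n,s)
    p=cv2.undistortPoints(np.array([[uv]],float),K,np.array(d,float) if d is not None else None)[0,0]
    v=T[:3,:3]@np.array([p[0],-p[1],-1.]); return T[:3,3],v/np.linalg.norm(v)
def onz(n,uv,z,s=None):
    o,v=ray(n,uv,s); return o+v*(z-o[2])/v[2]
def proj(n,P,s=None):
    K,T,d=cam(n,s); q=np.linalg.inv(T)@np.append(P,1); q=K@np.array([q[0],-q[1],-q[2]]); return q[:2]/q[2]
def tri(rs):
    A=np.zeros((3,3));b=np.zeros(3)
    for o,v in rs:
        M=np.eye(3)-np.outer(v,v);A+=M;b+=M@o
    x=np.linalg.solve(A,b); return x,[np.linalg.norm((np.eye(3)-np.outer(v,v))@(x-o)) for o,v in rs]
E
python3 - <<'E'
from h import *
ims=[snap(n,n+'0.png') for n in('scene','side','wrist')]
for n in('scene','side','wrist'):
    c=ctrl.calibration(n);print(n,c.keys());print(np.round(cam(n,ims[2][0])[0],1).tolist(),np.round(cam(n,ims[2][0])[1],3).tolist())
print(ims[0][0])
a=np.hstack([i[1] for i in ims[:2]]);cv2.imwrite('pics/both.png',cv2.resize(a,(800,300)))
E
```

```text
scene dict_keys(['intrinsics', 'extrinsics'])
[[512.4, 0.0, 273.5], [0.0, 512.4, 203.8], [0.0, 0.0, 1.0]] [[0.7, 0.358, -0.618, -0.194], [-0.714, 0.364, -0.598, -0.67], [0.011, 0.86, 0.51, 0.635], [0.0, 0.0, 0.0, 1.0]]
side dict_keys(['intrinsics', 'extrinsics'])
[[393.7, 0.0, 278.0], [0.0, 393.7, 216.1], [0.0, 0.0, 1.0]] [[-0.972, 0.105, -0.208, 0.308], [-0.233, -0.429, 0.873, 0.707], [0.003, 0.897, 0.441, 0.455], [0.0, 0.0, 0.0, 1.0]]
wrist dict_keys(['intrinsics', 'tool_from_camera'])
[[292.7, 0.0, 285.5], [0.0, 292.7, 212.9], [0.0, 0.0, 1.0]] [[0.34, -0.895, -0.288, 0.155], [0.94, 0.323, 0.106, 0.661], [-0.002, -0.306, 0.952, 0.372], [0.0, 0.0, 0.0, 1.0]]
{'time': 0.0, 'qpos': array([ 1.07397840e+00,  2.87212757e-01,  1.57818959e+00,  1.16024658e-05,
        1.27862595e+00, -1.49993012e-01]), 'dq': array([ 1.51290043e-03,  2.65094172e-04, -5.14243020e-04,  5.46623238e-04,
        4.45720007e-04,  6.86938853e-05]), 'joint_efforts': array([ 2.44262656e-04, -4.05970538e+01, -2.92631131e+01, -5.27442478e-05,
        5.79126427e-03,  5.24773270e-06]), 'eef_pos': array([0.22909368, 0.63424335, 0.23790896]), 'tcp_rot': array([ 1.72546150e-01,  9.85000682e-01, -1.15292153e-03, -3.92285315e-04]), 'contact_force': array([-0.60342615, -0.0352783 ,  0.64864364]), 'wrist_torque': array([-0.01722457,  0.01019842,  0.02017646]), 'finger_force': 0.0, 'opening': 0.9980472072204322}
```

View pics/scene0.png

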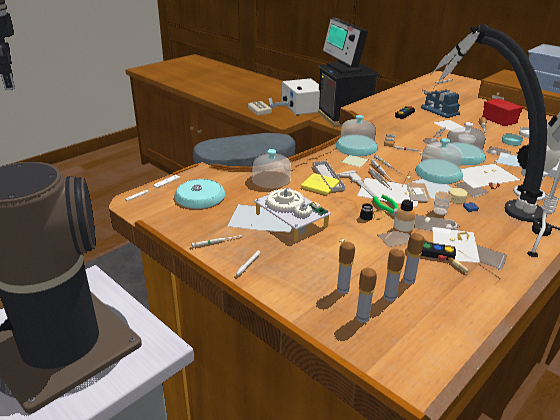

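View pics/side0.png

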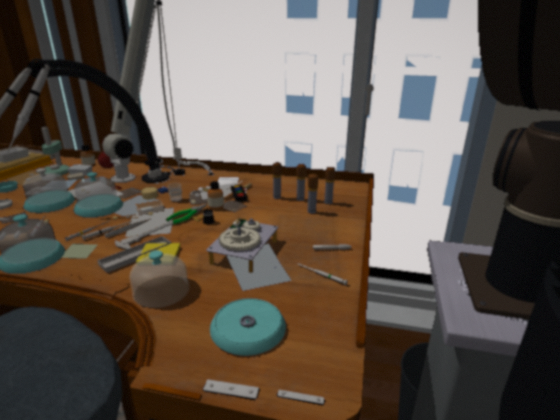

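The scene picture shows four punches with feet near (344,290), (365,318), (391,298) and (411,281). The tray is at (200,193) with the nut at (196,187), and the gear is near (285,200).

```bash
python3 - <<'E'
from h import *
for uv in [(344,289),(365,318),(391,297),(411,281)]: print('foot',uv,onz('scene',uv,0).round(3))
for uv in [(347,245),(368,271),(396,252),(414,236)]: print('top',uv,onz('scene',uv,.1).round(3))
for uv in [(277,197),(312.5,211),(330,204),(301,197)]: print('side foot',uv,onz('side',uv,0).round(3))
print('nut',onz('scene',(196,187),.021).round(3),onz('side',(248,322),.021).round(3))
for n,uv in [('scene',(200,188)),('side',(248,325))]: print('tray',onz(n,uv,.018).round(3))
# upscaled gear crops
a=cv2.imread('pics/scene0.png')[165:245,240:340];b=cv2.imread('pics/side0.png')[205:285,195:295]
cv2.imwrite('pics/gear.png',np.hstack([cv2.resize(x,(400,320),interpolation=cv2.INTER_CUBIC) for x in(a,b)]))
E
```

```text
foot (344, 289) [ 0.445 -0.242  0.   ]
foot (365, 318) [ 0.408 -0.317  0.   ]
foot (391, 297) [ 0.489 -0.318  0.   ]
foot (411, 281) [ 0.557 -0.32   0.   ]
top (347, 245) [ 0.445 -0.238  0.1  ]
top (368, 271) [ 0.41  -0.309  0.1  ]
top (396, 252) [ 0.49  -0.313  0.1  ]
top (414, 236) [ 0.557 -0.309  0.1  ]
side foot (277, 197) [ 0.554 -0.315  0.   ]
side foot (312.5, 211) [ 0.439 -0.245  0.   ]
side foot (330, 204) [ 0.399 -0.302  0.   ]
side foot (301, 197) [ 0.486 -0.331  0.   ]
nut [0.472 0.241 0.021] [0.469 0.237 0.021]
tray [0.479 0.235 0.018]
tray [0.468 0.241 0.018]
```

View pics/gear.png

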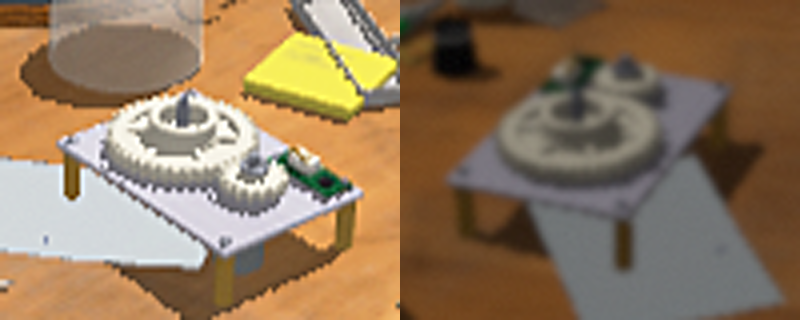

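View pics/wrist0.png

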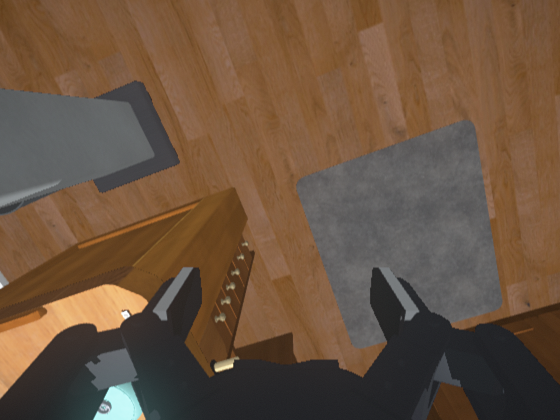

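Gear crop: the scene view shows the shaft tip at full-frame (286.8,188) and the side view at (239,225.5). The small gear's shaft is at scene (303,204.5). The wrist picture shows only floor, with the fingers at the bottom.

```bash
cat >> h.py <<'E'
def go(P,s=None):
    s=s or ctrl.get_state(); M=R.from_quat(s['tcp_rot']).as_matrix()
    print('t',round(s['time'],2),'tcp',s['eef_pos'].round(4),'yaw of tool y deg',np.degrees(np.arctan2(M[1,1],M[0,1])).round(1),'shift mm',(M.T@(np.array(P)-s['eef_pos'])*1e3).round(1),'F',s['contact_force'].round(1))
E
python3 - <<'E'
from h import *
x,e=tri([ray('scene',(286.8,188)),ray('side',(239,225.5))]);print('shaft',x.round(4),np.round(e,4))
x2,e2=tri([ray('scene',(303,204.5)),ray('side',(252,219))]);print('small',x2.round(4),np.round(e2,4))
d=x2-x;print(np.linalg.norm(d[:2]),np.degrees(np.arctan2(d[1],d[0])))
go([.471,.239,.16])
s=ctrl.get_state()
for p in [(0,0,0),(0,0,.1)]: print(proj('wrist',s['eef_pos']+np.array([0,0,-p[2]]),s))
E
```

```text
shaft [0.5568 0.0151 0.0739] [0.0007 0.0007]
small [ 0.5463 -0.0445  0.0608] [0. 0.]
0.06048260323274115 -99.9477946962296
t 0.15 tcp [0.2292 0.6344 0.2382] yaw of tool y deg 70.1 shift mm [-361.8 -289.5   78.7] F [-0.2  0.8 -0.5]
[285.83258277 277.81351612]
[285.84736989 216.49396088]
```

Call:
{"fn": "send_rows", "kwargs": {"steps": [[-0.04,-0.03,0.01,8,1],[-0.08,-0.06,0.02,16,1],[-0.12,-0.09,0.03,24,1],[-0.16,-0.12,0.04,32,1],[-0.2,-0.16,0.05,40,1],[-0.24,-0.19,0.06,48,1],[-0.28,-0.22,0.065,56,1],[-0.32,-0.25,0.07,64,1],[-0.345,-0.275,0.079,72,1],[-0.362,-0.29,0.079,80,1],[-0.362,-0.29,0.079,80,1],[-0.362,-0.29,0.079,80,1]]}}

```text
time: 1.35
eef_pos: [0.4712, 0.2388, 0.1602]
tcp_rot: [0.765, 0.644, -0.0, -0.0]
contact_force: [-1.4, -0.3, 0.7]
opening: 0.998
finger_force: 0.0
```

```bash
python3 - <<'E'
from h import *
go([.471,.239,.16]);s,im=snap('wrist','w1.png')
print(proj('wrist',[.471,.239,.02],s))
E
```

```text
t 1.35 tcp [0.4712 0.2388 0.1602] yaw of tool y deg -9.8 shift mm [ 0.1 -0.2  0.2] F [-1.4 -0.3  0.7]
[285.3827663  203.20673492]
```

View pics/w1.png

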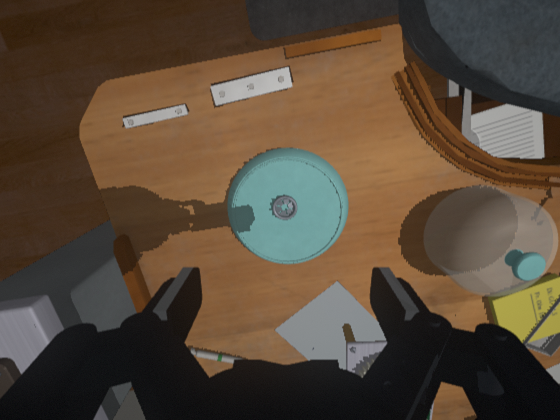

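The wrist picture shows the nut near (285,207) on the tray, with the tray spanning about 228–348 in columns. The dome is well to the right, clear of the fingers.

```bash
cat >> h.py <<'E'
def nutpx(im,c,r=26):
    h=cv2.cvtColor(im,cv2.COLOR_BGR2HSV); x0,y0=int(c[0]-r),int(c[1]-r)
    m=(h[y0:y0+2*r,x0:x0+2*r,1]<60).astype(np.uint8)
    n,l,st,ce=cv2.connectedComponentsWithStats(m); k=1+np.argmax(st[1:,4])
    cs,_=cv2.findContours((l==k).astype(np.uint8),0,2); (u,v),rr=cv2.minEnclosingCircle(max(cs,key=len))
    return (u+x0,v+y0),rr,st[k]
E
python3 - <<'E'
from h import *
s=ctrl.get_state();im=cv2.imread('pics/w1.png')
uv,r,st=nutpx(im,(285,207));print(uv,r,st);P=onz('wrist',uv,.021,s);print(P);go([P[0],P[1],.0275])
E
```

```text
(284.5, 206.88888931274414) 12.681500434875488 [ 13  14  25  25 458]
[0.46930689 0.23636095 0.021     ]
t 1.4 tcp [0.4709 0.2395 0.1603] yaw of tool y deg -9.8 shift mm [ -3.4  -1.  132.8] F [-0.5  0.6 -0.2]
```

Call:
{"fn": "send_rows", "kwargs": {"steps": [[-0.003,-0.001,0.04,0,1],[-0.003,-0.001,0.07,0,1],[-0.003,-0.001,0.09,0,1],[-0.003,-0.001,0.09,0,1],[-0.003,-0.001,0.09,0,1]]}}

```text
time: 1.9
eef_pos: [0.4694, 0.2374, 0.0707]
tcp_rot: [0.765, 0.645, 0.0, -0.0]
contact_force: [0.1, -0.5, -0.1]
opening: 0.998
finger_force: 0.0
```

```bash
python3 - <<'E'
from h import *
s,im=snap('wrist','w2.png');p=proj('wrist',[.4693,.2364,.021],s);print(p)
uv,r,st=nutpx(im,p,36);print(uv,r,st);P=onz('wrist',uv,.021,s);print(P);go([P[0],P[1],.0275],s)
E
```

```text
[285.68969955 241.11549642]
(285.89915466308594, 242.4139633178711) 17.798559188842773 [ 20  20  35  35 853]
[0.46927872 0.23543021 0.021     ]
t 1.9 tcp [0.4694 0.2374 0.0707] yaw of tool y deg -9.7 shift mm [-1.9  0.2 43.2] F [ 0.1 -0.5 -0.1]
```

Call:
{"fn": "send_rows", "kwargs": {"steps": [[-0.0015,0,0.025,0,0],[-0.0015,0,0.038,0,-0.2],[-0.0015,0,0.043,0,-0.3],[-0.0015,0,0.043,0,-0.6],[-0.0015,0,0.043,0,-1],[-0.0015,0,0.043,0,-1],[-0.0015,0,0.043,0,-1],[-0.0015,0,0.043,0,-1],[-0.0015,0,0.043,0,-1],[-0.0015,0,0.043,0,-1]], "squeeze": 30}}

```text
time: 2.95
eef_pos: [0.4698, 0.2349, 0.0277]
tcp_rot: [0.765, 0.644, 0.0, 0.0]
contact_force: [-0.5, 0.1, 2.5]
opening: 0.255
finger_force: 29.6
```

Call:
{"fn": "send_rows", "kwargs": {"steps": [[0,0,-0.02,0,-1],[0,0,-0.06,0,-1],[0,0,-0.1,0,-1],[0,0,-0.12,0,-1],[0,0,-0.12,0,-1]]}}

```text
time: 3.45
eef_pos: [0.472, 0.2355, 0.1513]
tcp_rot: [0.765, 0.644, 0.004, 0.002]
contact_force: [0.7, 0.4, -1.2]
opening: 0.252
finger_force: 29.6
```

```bash
python3 - <<'E'
from h import *
s,im=snap('wrist');print(s['opening'],s['finger_force'],s['eef_pos'])
p=proj('wrist',s['eef_pos']+[0,0,-.004],s);print(p)
_,sc=snap('scene');q=proj('scene',s['eef_pos']);print(q)
u,v=map(int,q)
a=cv2.resize(im[180:360,160:400],(533,400),interpolation=cv2.INTER_CUBIC);b=cv2.resize(sc[v-25:v+25,u-16:u+17],(264,400),interpolation=cv2.INTER_CUBIC)
cv2.imwrite('pics/w3.png',np.hstack([a,b]))
E
```

```text
0.25241652849646457 29.564748010598123 [0.47195072 0.23550277 0.15130522]
[285.70012617 273.61534013]
[194.01635079 139.06665687]
```

View pics/w3.png

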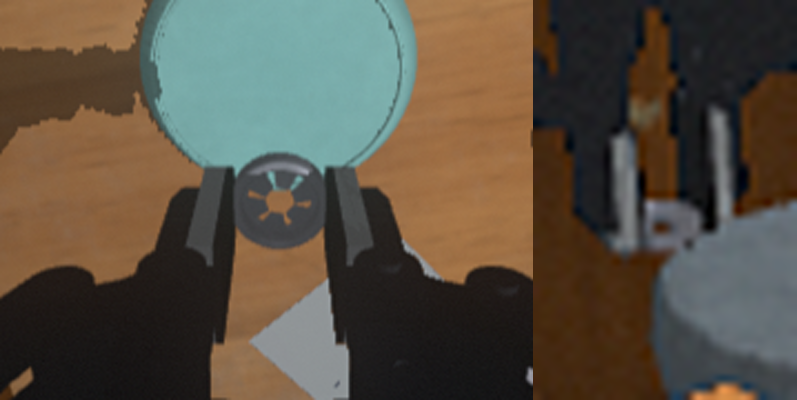

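The nut is held level at the fingertips, with its rim centred near full-frame (286,270.5).

```bash
python3 - <<'E'
from h import *
s=ctrl.get_state();M=R.from_quat(s['tcp_rot']).as_matrix()
P=onz('wrist',(286,270.5),s['eef_pos'][2]-.005,s);print('nut in tool mm',M.T@(P-s['eef_pos'])*1e3)
print('tray chk',onz('wrist',(286,200),.018,s))
go([.5568,.015,.135])
K=cam('wrist',s);print(K[1][:3,3])
E
```

```text
nut in tool mm [1.28993213 0.13269439 4.99960762]
tray chk [0.47053853 0.24091642 0.018     ]
t 3.55 tcp [0.4691 0.2346 0.1467] yaw of tool y deg -9.9 shift mm [-201.4  124.1   11.7] F [-0.   0.7 -1.3]
[0.48233765 0.31174772 0.2808207 ]
```

Call:
{"fn": "send_rows", "kwargs": {"steps": [[-0.03,0.02,0,0,-1],[-0.07,0.04,0,0,-1],[-0.11,0.065,0,0,-1],[-0.15,0.09,0.005,0,-1],[-0.18,0.11,0.01,0,-1],[-0.197,0.121,0.012,0,-1],[-0.202,0.124,0.012,0,-1],[-0.202,0.124,0.012,0,-1],[-0.202,0.124,0.012,0,-1],[-0.202,0.124,0.012,0,-1],[-0.202,0.124,0.012,0,-1],[-0.202,0.124,0.012,0,-1]]}}

```text
time: 4.75
eef_pos: [0.5569, 0.0153, 0.1355]
tcp_rot: [0.765, 0.644, 0.0, 0.0]
contact_force: [-0.3, -0.3, -1.2]
opening: 0.257
finger_force: 29.6
```

```bash
python3 - <<'E'
from h import *
s,im=snap('wrist','w4f.png');go([.5568,.015,.135],s)
print(proj('wrist',[.5568,.0151,.074],s))
cv2.imwrite('pics/w4.png',cv2.resize(im[150:300,190:390],(800,600),interpolation=cv2.INTER_CUBIC))
E
```

```text
t 4.75 tcp [0.5569 0.0153 0.1355] yaw of tool y deg -9.8 shift mm [-0.3 -0.1  0.5] F [-0.3 -0.3 -1.2]
[285.47122573 233.60373267]
```

View pics/w4.png

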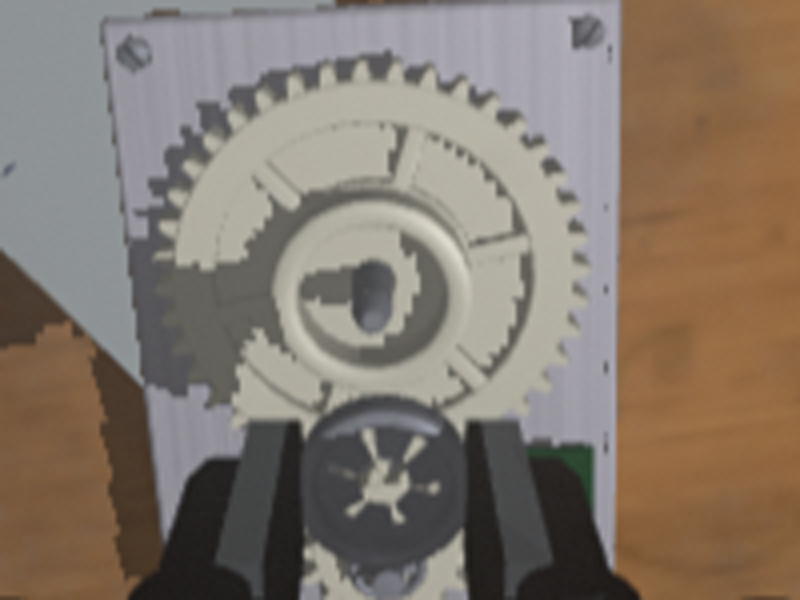

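Shaft tip at crop (371,322), full-frame (282.8,230.5). Hub rim ring centre at crop (371.5,290) and nut centre at (384,483).

```bash
python3 - <<'E'
from h import *
s=ctrl.get_state();M=R.from_quat(s['tcp_rot']).as_matrix();f=lambda u,v:(190+(u+.5)/4-.5,150+(v+.5)/4-.5)
S=onz('wrist',f(371,322),.074,s);H=onz('wrist',f(371.5,290),.062,s);N=onz('wrist',f(384,483),s['eef_pos'][2]-.0055,s)
for n,P in(('shaft',S),('hub',H),('nut',N)): print(n,P.round(4),(M.T@(P-s['eef_pos'])*1e3).round(2))
K,T,_=cam('wrist',s)
for z in(.058,.062,.066):
  w=[onz('wrist',f(u,290),z,s) for u in(273,470)];print(z,np.linalg.norm(w[0]-w[1]))
E
```

```text
shaft [0.5551 0.0179 0.074 ] [ 2.44 -2.33 61.56]
hub [0.5554 0.0197 0.062 ] [ 4.24 -2.34 73.56]
nut [0.5571 0.0162 0.1301] [ 1.09 -0.07  5.5 ]
0.058 0.03780307847727633
0.062 0.0370889329152677
0.066 0.03637478735325917
```

Call:
{"fn": "send_rows", "kwargs": {"steps": [[-0.01,-0.002,0.01,0,-1],[-0.022,-0.002,0.02,0,-1],[-0.022,-0.002,0.03,0,-1],[-0.022,-0.002,0.03,0,-1],[-0.022,-0.002,0.03,0,-1],[-0.022,-0.002,0.03,0,-1]]}}

```text
time: 5.4
eef_pos: [0.5516, -0.0068, 0.1055]
tcp_rot: [0.765, 0.644, 0.0, 0.0]
contact_force: [-0.8, -0.4, -1.5]
opening: 0.258
finger_force: 29.6
```

```bash
python3 - <<'E'
from h import *
s,im=snap('wrist','w5f.png');go([.5568,.015,.135],s)
p=proj('wrist',[.5551,.0179,.074],s);print(p)
_,sc=snap('scene','sc5.png');_,sd=snap('side','sd5.png')
def up(i,u,v,w,h,k): return cv2.resize(i[int(v-h/2):int(v+h/2),int(u-w/2):int(u+w/2)],(w*k,h*k),interpolation=cv2.INTER_CUBIC)
a=up(im,284,p[1]+22,100,120,5)
b=np.vstack([up(sc,287,178,60,60,5),up(sd,239,215,60,60,5)])
cv2.imwrite('pics/w5.png',np.hstack([a,b]));print(p[1]+22-60)
im4=cv2.imread('pics/w4f.png')
for I,c in((im4,(283,228)),(im,p)):
  u,v=map(int,c);w=I[v-14:v+15,u-10:u+11].astype(int)
  for r in (w[:,:,0]-w[:,:,2]): print(''.join('#' if x>8 else '+' if x>0 else '.' for x in r))
  print(u-10,v-14)
E
```

```text
t 5.4 tcp [ 0.5516 -0.0068  0.1055] yaw of tool y deg -9.9 shift mm [ 22.4   1.4 -29.5] F [-0.8 -0.4 -1.5]
[284.33302213 213.04785619]
175.04785618522263
.....................
.....................
........+++++........
.......+++++++.......
......+++++++++......
......+++++++++......
......+++++++++......
......+++++++++......
......+++++++++......
......+++++++++......
.....++++++++++......
.....++++++++++......
......+++++++++......
.....++++++++++......
......+++++++++......
......+++###++.......
.......+#####+.......
.......+####+........
........++++.........
.....................
.....................
.....................
.....................
.....................
.....................
.....................
.....................
.....................
.....................
273 214
........+++++++......
......++++++++++.....
......++++++++++.....
......++++++++++.....
.....+++++++++++.....
.....+++++++++++.....
.....+++++++++++.....
......++++++++++.....
.....+++++++++++.....
.....++++++++++++....
.....++++++++++++....
......+++++++++++....
......+++++++++++....
......+++###++++.....
.......++++#+#+......
.......+#+++#++......
........++++++.......
.........++..........
.....................
.....................
.....................
.....................
.....................
.....................
.....................
.....................
.....................
.....................
.....................
274 199
```

View pics/w5.png

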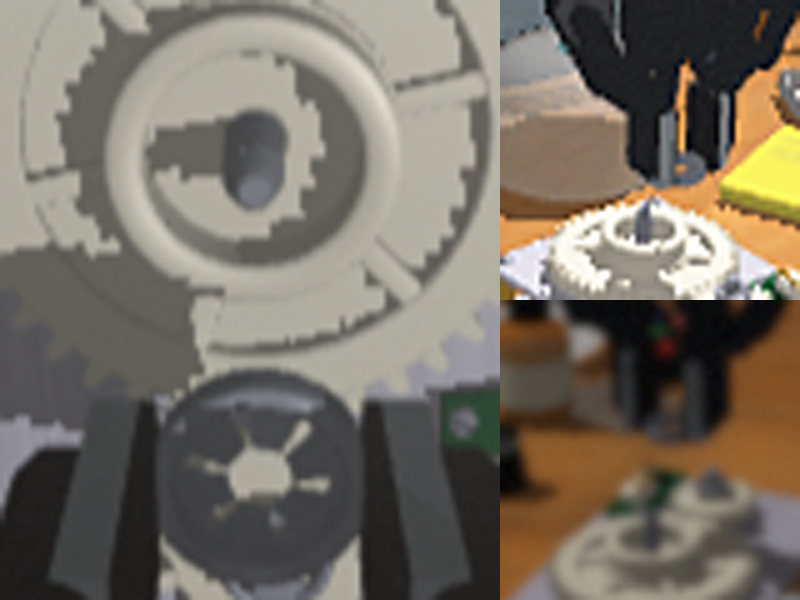

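View B: shaft tip at (284.5,213.6) and nut at (286.2,270.3). In both outside views the nut hangs level, just behind the tip.

```bash
python3 - <<'E'
from h import *
s=ctrl.get_state();M=R.from_quat(s['tcp_rot']).as_matrix()
sA=dict(s);sA['eef_pos']=np.array([.5569,.0153,.1355])
r=[ray('wrist',(282.9,230.4),sA),ray('wrist',(284.5,213.6),s)]
x,e=tri(r);print(x,e);x,e=tri(r+[ray('scene',(286.8,188)),ray('side',(239,225.5))]);print(x,e)
for z in(.070,.072,.074):
  print(z,[(M.T@(onz('wrist',uv,z,q)-s['eef_pos'])*1e3).round(2) for uv,q in(((282.9,230.4),sA),((284.5,213.6),s))])
N=onz('wrist',(286,270.3),s['eef_pos'][2]-.0055,s);print('nut',(M.T@(N-s['eef_pos'])*1e3).round(2))
E
```

```text
[0.5549899  0.01588379 0.06882236] [np.float64(4.798792097138404e-05), np.float64(4.798792097147893e-05)]
[0.55599268 0.01675402 0.07394327] [np.float64(0.0011656113796526758), np.float64(0.0010641033850362393), np.float64(0.002161412139209969), np.float64(0.00034442716892488413)]
0.07 [array([23.26, -0.62, 35.85]), array([23.19, -0.72, 35.85])]
0.072 [array([24.03, -0.6 , 33.85]), array([23.84, -0.72, 33.85])]
0.074 [array([24.81, -0.58, 31.85]), array([24.48, -0.71, 31.85])]
nut [1.13 0.13 5.5 ]
```

Call:
{"fn": "send_rows", "kwargs": {"steps": [[0.012,-0.0008,0,0,-1],[0.0227,-0.0008,0,0,-1],[0.0227,-0.0008,0.008,0,-1],[0.0227,-0.0008,0.014,0,-1],[0.0227,-0.0008,0.02,0,-1],[0.0227,-0.0008,0.02,0,-1],[0.0227,-0.0008,0.02,0,-1],[0.0227,-0.0008,0.02,0,-1]]}}

```text
time: 6.35
eef_pos: [0.5546, 0.0154, 0.0855]
tcp_rot: [0.765, 0.644, 0.0, 0.0]
contact_force: [-1.0, -0.1, -1.1]
opening: 0.256
finger_force: 29.6
```

```bash
python3 - <<'E'
from h import *
s,im=snap('wrist','w6f.png');go([.5558,.0165,.0735],s);print(s['wrist_torque'])
_,sc=snap('scene','sc6.png');_,sd=snap('side','sd6.png')
E
```

```text
t 6.35 tcp [0.5546 0.0154 0.0855] yaw of tool y deg -9.9 shift mm [ 1.2  1.  12. ] F [-1.  -0.1 -1.1]
[0.01378677 0.02320202 0.0152111 ]
```

Lower stepwise, watching the force (free-hang baseline about −1.1 N).

Call:
{"fn": "send_rows", "kwargs": {"steps": [[0,0,0.0015,0,-1],[0,0,0.003,0,-1],[0,0,0.0045,0,-1],[0,0,0.006,0,-1],[0,0,0.006,0,-1]]}}

```text
time: 7.0
eef_pos: [0.5542, 0.0157, 0.079]
tcp_rot: [0.765, 0.644, -0.0, -0.0]
contact_force: [-0.5, 0.5, -1.7]
opening: 0.259
finger_force: 29.6
```

Call:
{"fn": "send_rows", "kwargs": {"steps": [[0,0,0.001,0,-1],[0,0,0.002,0,-1],[0,0,0.002,0,-1]]}}

```text
time: 7.3
eef_pos: [0.5543, 0.0157, 0.0772]
tcp_rot: [0.765, 0.644, -0.0, -0.0]
contact_force: [-0.7, -1.2, -1.5]
opening: 0.259
finger_force: 29.6
```

Call:
{"fn": "send_rows", "kwargs": {"steps": [[0,0,0.001,0,-1],[0,0,0.0015,0,-1],[0,0,0.0015,0,-1]]}}

```text
time: 7.6
eef_pos: [0.5544, 0.0157, 0.0758]
tcp_rot: [0.765, 0.644, -0.0, -0.0]
contact_force: [0.9, 0.0, -1.7]
opening: 0.254
finger_force: 29.6
```

Call:
{"fn": "send_rows", "kwargs": {"steps": [[0,0,0.001,0,-1],[0,0,0.0015,0,-1],[0,0,0.0015,0,-1]]}}

```text
time: 7.9
eef_pos: [0.5544, 0.0157, 0.0742]
tcp_rot: [0.765, 0.644, 0.0, -0.0]
contact_force: [-0.3, 0.3, -0.9]
opening: 0.254
finger_force: 29.6
```

```bash
python3 - <<'E'
from h import *
F=[]
for i in range(6):
    s,im=snap('wrist','w7f.png');F.append(np.r_[s['contact_force'],s['wrist_torque']*10])
print(np.mean(F,0).round(2));go([.5558,.0165,.0735],s)
_,sc=snap('scene','sc7.png');_,sd=snap('side','sd7.png')
def up(i,u,v,w,h,k): return cv2.resize(i[int(v-h/2):int(v+h/2),int(u-w/2):int(u+w/2)],(w*k,h*k),interpolation=cv2.INTER_CUBIC)
a=up(im,285,262,100,120,5)
b=np.vstack([up(sc,287,190,60,60,5),up(sd,239,227,60,60,5)])
cv2.imwrite('pics/w7.png',np.hstack([a,b]))
E
```

```text
[-0.23 -0.02 -0.94  0.05 -0.04  0.02]
t 8.15 tcp [0.5544 0.0157 0.0743] yaw of tool y deg -9.9 shift mm [1.  1.2 0.8] F [ 0.1 -0.7 -1.3]
```

View pics/w7.png

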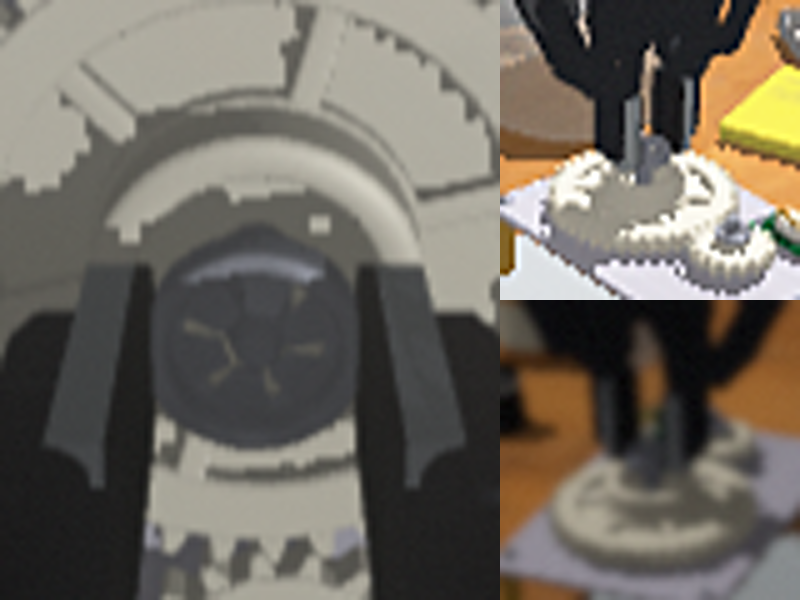

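The shaft end fills the nut's hole, around crop (258,340), so the nut is nearly centred. I keep lowering.

Call:
{"fn": "send_rows", "kwargs": {"steps": [[0,0,0.001,0,-1],[0,0,0.001,0,-1]]}}

```text
time: 8.5
eef_pos: [0.5545, 0.0158, 0.0733]
tcp_rot: [0.765, 0.644, 0.0, -0.0]
contact_force: [1.4, 0.7, -0.8]
opening: 0.252
finger_force: 29.6
```

Call:
{"fn": "send_rows", "kwargs": {"steps": [[0,0,0.001,0,-1],[0,0,0.001,0,-1]]}}

```text
time: 8.7
eef_pos: [0.5547, 0.0159, 0.0724]
tcp_rot: [0.765, 0.644, 0.0, 0.0]
contact_force: [1.4, 0.7, -0.7]
opening: 0.257
finger_force: 29.6
```

Call:
{"fn": "send_rows", "kwargs": {"steps": [[0,0,0.001,0,-1],[0,0,0.001,0,-1]]}}

```text
time: 8.9
eef_pos: [0.5547, 0.0159, 0.0715]
tcp_rot: [0.765, 0.644, 0.0, 0.0]
contact_force: [0.7, 3.0, 0.6]
opening: 0.255
finger_force: 29.7
```

Call:
{"fn": "send_rows", "kwargs": {"steps": [[0.0005,0.0003,0,0,-1],[0.0007,0.0004,0,0,-1],[0.0007,0.0004,0,0,-1]]}}

```text
time: 9.2
eef_pos: [0.5548, 0.0161, 0.0714]
tcp_rot: [0.765, 0.644, -0.0, -0.0]
contact_force: [-0.6, -0.6, 1.7]
opening: 0.256
finger_force: 29.8
```

Call:
{"fn": "send_rows", "kwargs": {"steps": [[0,0,0.0006,0,-1],[0,0,0.001,0,-1],[0,0,0.001,0,-1]]}}

```text
time: 9.5
eef_pos: [0.555, 0.016, 0.0706]
tcp_rot: [0.765, 0.644, -0.0, 0.0]
contact_force: [-2.0, -0.3, 3.8]
opening: 0.259
finger_force: 30.0
```

Call:
{"fn": "send_rows", "kwargs": {"steps": [[0,-0.0003,0,0,-1],[0,-0.0003,0,0,-1],[0,-0.0003,0,0,-0.45],[0,-0.0003,0,0,-0.3],[0,-0.0003,0,0,-0.1],[0,-0.0003,0,0,0.1],[0,-0.0003,0,0,0.2],[0,-0.0003,0,0,0.2]]}}

```text
time: 10.3
eef_pos: [0.5545, 0.0164, 0.0701]
tcp_rot: [0.765, 0.644, -0.0, -0.0]
contact_force: [-0.0, 0.0, -0.4]
opening: 0.604
finger_force: 0.0
```

Call:
{"fn": "send_rows", "kwargs": {"steps": [[0,0,-0.02,0,0.2],[0,0,-0.05,0,0.2],[0,0,-0.08,0,0.3],[0,0,-0.1,0,0.3],[0,0,-0.1,0,0.3],[0,0,-0.1,0,0.3]]}}

```text
time: 10.9
eef_pos: [0.5545, 0.0164, 0.17]
tcp_rot: [0.765, 0.644, 0.0, 0.0]
contact_force: [-0.2, -0.2, 0.0]
opening: 0.65
finger_force: 0.0
```

```bash
python3 - <<'E'
from h import *
s,im=snap('wrist','w8f.png');go([.444,-.243,.2],s)
p=proj('wrist',[.555,.0162,.064],s);print(p)
_,sc=snap('scene','sc8.png');_,sd=snap('side','sd8.png')
def up(i,u,v,w,h,k): return cv2.resize(i[int(v-h/2):int(v+h/2),int(u-w/2):int(u+w/2)],(w*k,h*k),interpolation=cv2.INTER_CUBIC)
a=up(im,p[0],p[1],70,100,6)
b=np.vstack([up(sc,287,195,60,50,6),up(sd,239,230,60,50,6)])
cv2.imwrite('pics/w8.png',np.hstack([a,b]))
E
```

```text
t 10.9 tcp [0.5545 0.0164 0.17  ] yaw of tool y deg -9.9 shift mm [-274.5  -64.4  -30. ] F [-0.2 -0.2  0. ]
[286.19514566 214.25557195]
```

View pics/w8.png

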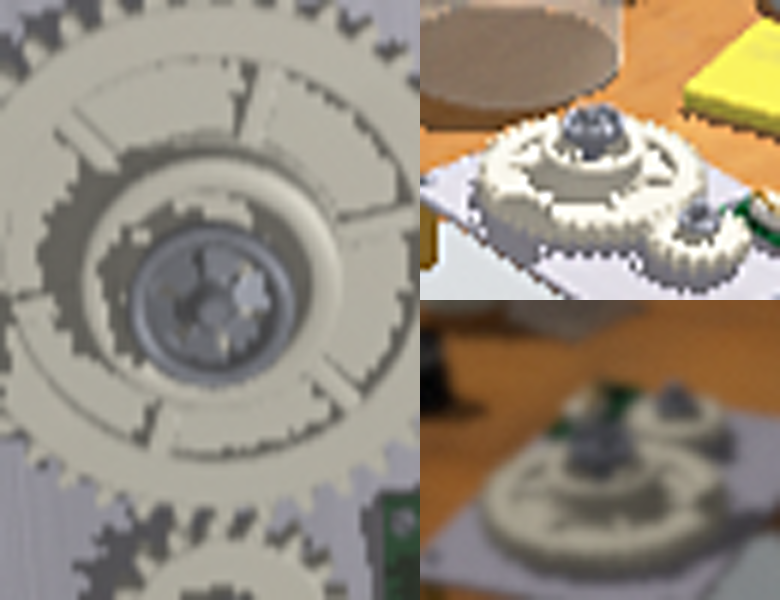

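The nut sits level and centred: wrist crop centre (214,305), and both outside views show it level on the tip. Next I go above the leftmost punch.

Call:
{"fn": "send_rows", "kwargs": {"steps": [[-0.04,-0.01,-0.02,0,0.5],[-0.08,-0.02,-0.03,0,0.6],[-0.12,-0.03,-0.03,0,0.6],[-0.16,-0.04,-0.03,0,0.6],[-0.2,-0.05,-0.03,0,0.6],[-0.24,-0.06,-0.03,0,0.6],[-0.265,-0.064,-0.03,0,0.6],[-0.275,-0.064,-0.03,0,0.6],[-0.275,-0.064,-0.03,0,0.6],[-0.275,-0.064,-0.03,0,0.6]]}}

```text
time: 12.05
eef_pos: [0.4445, -0.2427, 0.1995]
tcp_rot: [0.765, 0.644, 0.0, -0.001]
contact_force: [0.5, 0.9, 0.9]
opening: 0.8
finger_force: 0.0
```

```bash
python3 - <<'E'
from h import *
s8={'eef_pos':np.array([.5545,.0164,.17]),'tcp_rot':ctrl.get_state()['tcp_rot']}
print('nut on shaft',onz('wrist',(286.3,214.4),.0665,s8))
s,im=snap('wrist','w9f.png');go([.444,-.243,.2],s)
p=proj('wrist',[.444,-.243,.106],s);q=proj('wrist',[.444,-.243,.0],s);print(p,q)
sc=cv2.imread('pics/scene0.png');h=cv2.cvtColor(sc,cv2.COLOR_BGR2HSV)
print('handle hsv',h[245,344:351].tolist(),'bench',h[300,320:323].tolist())
H=cv2.cvtColor(im,cv2.COLOR_BGR2HSV);u,v=map(int,p)
for r in range(v-40,v+44,4): print(r,' '.join('%3d/%3d/%3d'%tuple(H[r,c]) for c in range(u-32,u+36,6)))
E
```

```text
nut on shaft [0.55511258 0.01702781 0.0665    ]
t 12.05 tcp [ 0.4445 -0.2427  0.1995] yaw of tool y deg -9.8 shift mm [-0.4 -0.5 -0.5] F [0.5 0.9 0.9]
[285.1523678  219.46331258] [285.29893392 189.91452374]
handle hsv [[14, 156, 141], [14, 158, 144], [14, 160, 148], [14, 157, 153], [14, 159, 159], [15, 166, 169], [13, 156, 167]] bench [[14, 136, 94], [14, 127, 92], [15, 132, 91]]
179  14/113/153  15/123/159  14/131/164  15/130/163  14/129/160  14/134/158  14/132/151  14/135/147  14/132/151  15/132/158  14/131/161  14/126/160
183  14/128/158  14/125/129  14/127/ 94  15/133/ 86   6/ 17/ 73 165/ 12/ 85  14/103/143  14/136/159  14/132/160  14/131/162  14/127/162  15/129/162
187  14/131/ 84  13/125/ 88  14/129/ 91  14/129/ 91   0/ 13/ 79 168/ 15/ 86 143/ 10/101  14/135/163  14/133/167  14/132/164  14/130/163  14/131/165
191  14/132/ 89  14/130/ 90  15/139/ 90  14/ 99/ 85 168/ 17/ 76 165/ 12/ 86 143/ 10/103  14/135/164  15/135/166  14/129/162  14/131/158  14/136/159
195  14/123/ 91  14/132/ 91  14/136/ 90  10/ 39/ 79  16/142/ 79  17/150/ 97  17/ 67/111  14/137/160  14/140/159  14/133/159  
[... 1690 characters left out ...]
  14/128/153  14/132/ 89  14/127/ 90  14/132/ 91  14/137/ 93  14/132/ 91  14/135/ 91  14/134/ 93   7/ 35/ 66
247  14/138/ 87 160/ 10/ 75 130/  9/ 89 140/  8/102  14/125/ 88  14/133/ 90  14/136/ 90  14/130/ 92  13/132/ 93  14/133/ 92  15/126/ 91  14/109/ 75
251  14/ 96/ 74 173/ 13/ 76 140/  9/ 89 128/ 10/104  14/120/ 87  14/132/ 89  14/126/ 89  13/135/ 89  14/136/ 90  13/132/ 91  14/133/ 94  15/135/140
255   0/ 17/ 75 173/ 13/ 77 135/ 11/ 92 126/ 12/105  14/130/ 90  14/130/ 88  13/129/ 89  14/126/134  14/129/160  15/135/159  14/137/160  14/136/159
259 170/ 10/ 73 170/ 10/ 79 140/  8/ 93 162/ 12/107  14/132/147  14/127/150  14/135/155  14/137/154  14/134/154  14/139/154  14/137/154  14/141/156
```

```bash
python3 - <<'E'
from h import *
s=ctrl.get_state();im=cv2.imread('pics/w9f.png');H=cv2.cvtColor(im,cv2.COLOR_BGR2HSV)
for r in (186,190,209,213,217,221,227): print(r,'  '.join('%d'%x for x in H[r,258:306,2]))
for c in (279,283): print(c,H[195:240,c,2].tolist())
for uv in((281,215.5),):
  P=onz('wrist',uv,.1,s);print(P);go([P[0],P[1],.078],s)
E
```

```text
186 84  84  87  87  89  88  89  90  91  90  91  91  93  92  90  74  74  77  79  78  78  78  78  81  84  87  89  92  94  97  99  96  91  131  158  161  161  160  159  159  162  162  164  167  166  165  165  165
190 87  88  88  88  88  90  89  90  91  91  92  92  91  85  74  76  77  79  77  78  77  76  80  82  85  88  89  91  93  97  100  102  104  104  117  160  163  164  164  163  164  163  166  167  167  166  167  166
209 147  149  149  148  149  149  150  137  78  69  74  87  102  113  117  118  120  123  124  124  126  130  132  133  133  136  138  139  139  139  140  141  135  127  114  108  102  99  131  153  154  155  155  154  154  154  154  154
213 148  149  149  149  148  151  149  86  69  89  103  105  107  108  110  111  114  116  119  123  125  127  131  133  137  139  141  142  143  143  141  140  140  138  137  129  115  106  123  148  152  153  152  152  153  154  154  154
217 145  144  144  144  145  147  131  75  71  72  72  72  77  107  111  112  112  114  116  118  118  122  124  127  131  132  133  134  135  136  135  134  134  133  132  131  124  104  111  151  1
[... 395 characters left out ...]
3  113  114  115  116  117  117  117  119  121  139  151  154  153  153  154  154  154  156  157  158  159  158  158
279 [75, 69, 71, 73, 72, 76, 79, 81, 86, 98, 111, 117, 121, 125, 130, 131, 131, 130, 127, 124, 123, 121, 122, 122, 122, 120, 120, 118, 116, 114, 111, 111, 109, 107, 106, 104, 109, 136, 154, 154, 154, 154, 151, 125, 95]
283 [97, 77, 75, 78, 80, 81, 84, 86, 89, 99, 111, 119, 123, 129, 136, 140, 140, 140, 139, 137, 134, 132, 132, 130, 127, 125, 124, 123, 120, 118, 115, 116, 113, 111, 110, 106, 122, 147, 156, 156, 155, 155, 155, 124, 91]
[ 0.44097052 -0.24078229  0.1       ]
t 12.1 tcp [ 0.4447 -0.2424  0.1997] yaw of tool y deg -9.8 shift mm [  0.8  -3.8 121.7] F [ 0.1 -0.  -0.4]
```

Call:
{"fn": "send_rows", "kwargs": {"steps": [[0.001,-0.004,0.03,0,0.6],[0.001,-0.004,0.06,0,0.6],[0.001,-0.004,0.09,0,0.5],[0.001,-0.004,0.112,0,0.3],[0.001,-0.004,0.122,0,0.1],[0.001,-0.004,0.122,0,-0.1],[0.001,-0.004,0.122,0,-0.2],[0.001,-0.004,0.122,0,-0.25],[0.001,-0.004,0.122,0,-0.3],[0.001,-0.004,0.122,0,-1],[0.001,-0.004,0.122,0,-1],[0.001,-0.004,0.122,0,-1]], "squeeze": 60}}

```text
time: 13.3
eef_pos: [0.4412, -0.2426, 0.0798]
tcp_rot: [0.765, 0.644, 0.0, 0.001]
contact_force: [-1.3, 1.2, 5.8]
opening: 0.303
finger_force: 58.7
```

Call:
{"fn": "send_rows", "kwargs": {"steps": [[0,0,0,0,-1],[0,0,0,0,-1],[0,0,0,0,-1],[0,0,0,0,-1]], "squeeze": 110}}

```text
time: 13.7
eef_pos: [0.4414, -0.2427, 0.08]
tcp_rot: [0.765, 0.644, 0.0, 0.001]
contact_force: [-1.1, 1.1, 6.9]
opening: 0.297
finger_force: 107.6
```

Call:
{"fn": "send_rows", "kwargs": {"steps": [[0,0,-0.03,0,-1],[0,0,-0.07,0,-1],[0,0,-0.1,0,-1],[0,0,-0.12,0,-1],[0,0,-0.12,0,-1],[0,0,-0.12,0,-1],[0,0,-0.12,0,-1]]}}

```text
time: 14.4
eef_pos: [0.4397, -0.2411, 0.196]
tcp_rot: [0.765, 0.644, -0.0, -0.002]
contact_force: [-1.1, -0.8, -2.3]
opening: 0.294
finger_force: 108.2
```

```bash
python3 - <<'E'
from h import *
s,im=snap('wrist','w10f.png');go([.5551,.017,.165],s);print(s['opening'],s['finger_force'],s['contact_force'])
for z in(.07,.078,.08): print(proj('wrist',s['eef_pos']+[0,0,-z],s))
H=cv2.cvtColor(im,cv2.COLOR_BGR2HSV).astype(int)
for r in range(190,275,3): 
  m=np.where(H[r,225:345,1]<60)[0]+225
  g=np.split(m,np.where(np.diff(m)>1)[0]+1); print(r,[(int(a[0]),int(a[-1]),int(H[r,a,2].mean())) for a in g if len(a)>3], H[r,286].tolist())
_,sc=snap('scene','sc10.png');_,sd=snap('side','sd10.png')
for n,I in(('scene',sc),('side',sd)):
  a=proj(n,s['eef_pos']+[0,0,-.08]);b=proj(n,s['eef_pos']+[0,0,-.02]);print(n,a,b)
  G=cv2.cvtColor(I,cv2.COLOR_BGR2HSV).astype(int)
  for r in range(int(b[1]),int(a[1])+8,3):
    m=np.where(G[r,int(a[0])-20:int(a[0])+20,1]<60)[0]+int(a[0])-20; print(r,m.tolist())
E
```

```text
t 14.4 tcp [ 0.4397 -0.2411  0.196 ] yaw of tool y deg -9.9 shift mm [274.   69.6  31.4] F [-1.1 -0.8 -2.3]
0.2936883740545069 108.224276304245 [-1.09954078 -0.77398339 -2.29864324]
[285.92488017 229.26438079]
[285.93733603 225.56663282]
[285.9403198  224.68084758]
190 [] [14, 133, 161]
193 [] [14, 134, 164]
196 [] [14, 132, 168]
199 [] [14, 136, 167]
202 [] [14, 131, 164]
205 [] [14, 130, 159]
208 [] [14, 137, 155]
211 [] [10, 68, 113]
214 [(276, 293, 80)] [174, 17, 75]
217 [(273, 296, 85)] [158, 12, 86]
220 [(271, 297, 86)] [158, 12, 86]
223 [(270, 298, 87)] [156, 15, 85]
226 [(270, 299, 87)] [150, 12, 84]
229 [(269, 299, 87)] [150, 12, 83]
232 [(269, 300, 88)] [143, 12, 85]
235 [(269, 300, 87)] [143, 12, 84]
238 [(268, 301, 87), (327, 339, 74)] [150, 9, 83]
241 [(268, 301, 85), (325, 341, 80)] [140, 10, 76]
244 [(265, 278, 78), (294, 302, 94), (324, 343, 81)] [19, 133, 90]
247 [(260, 271, 74), (299, 302, 85), (325, 344, 82)] [19, 150, 170]
250 [(259, 268, 75), (325, 344, 80)] [13, 135, 64]
253 [(258, 265, 76), (326, 344, 80)] [13, 140, 69]
256 [(249, 258, 80), (313, 322, 84), (327
[... 1821 characters left out ...]
, 326, 327, 328, 329, 330, 331, 332]
156 [310, 311, 312, 313, 314, 315, 316, 317, 318, 319, 320, 321, 322, 323, 324, 325, 326, 327, 328, 329, 330, 331, 332]
159 [310, 311, 312, 313, 314, 315, 316, 317, 318, 319, 320, 321, 322, 323, 324, 325, 326, 327, 328, 329, 330, 331, 332]
162 [310, 311, 312, 313, 314, 315, 316, 317, 318, 319, 320, 321, 322, 323, 324, 325, 326, 327, 328, 329, 330, 331, 332]
165 [297, 304, 305, 310, 311, 312, 313, 314, 315, 316, 317, 318, 319, 320, 321, 322, 323, 324, 325, 326, 327, 328, 329, 330, 331, 332]
168 [306, 307, 308, 309, 310, 311, 312, 313, 314, 315, 316, 317, 318, 319, 320, 321, 322, 323, 324, 325, 326]
171 [310, 311, 312, 313, 314, 315, 316, 317]
174 []
177 []
```

```bash
python3 - <<'E'
from h import *
s=ctrl.get_state();s9=dict(s);s9['eef_pos']=np.array([.4397,-.2411,.196]);M=R.from_quat(s['tcp_rot']).as_matrix()
for z in(.078,.08): print((M.T@(onz('wrist',(284.4,211.3),s9['eef_pos'][2]-z,s9)-s9['eef_pos'])*1e3).round(2))
F=[]
for i in range(6):
    s,im=snap('wrist','w11f.png');F.append(s['contact_force'])
print(np.mean(F,0).round(2));go([.5551,.017,.17],s)
H=cv2.cvtColor(im,cv2.COLOR_BGR2HSV).astype(int)
for r in range(205,245,6):
  m=np.where(H[r,255:315,1]<60)[0]+255; print(r,m[[0,-1]] if len(m) else None)
for c in(280,284,288):
  m=np.where(H[195:235,c,1]<60)[0]+195;print(c,m[0])
for uv in((284.4,211.3),):
  print((M.T@(onz('wrist',uv,s['eef_pos'][2]-.08,s)-s['eef_pos'])*1e3).round(2))
E
```

```text
[11.39 -0.92 78.02]
[10.76 -0.92 80.02]
[ 0.14  0.   -1.66]
t 14.8 tcp [ 0.4406 -0.2418  0.198 ] yaw of tool y deg -9.9 shift mm [274.6  68.4  28. ] F [-0.1  0.3 -1.2]
205 None
211 [283 284]
217 [273 296]
223 [270 298]
229 [269 299]
235 [269 300]
241 [268 301]
280 212
284 211
288 212
[10.65 -0.74 80.02]
```

Call:
{"fn": "send_rows", "kwargs": {"steps": [[0.03,0.01,0,0,-1],[0.07,0.02,0,0,-1],[0.11,0.03,0,0,-1],[0.15,0.04,0,0,-1],[0.19,0.05,0,0,-1],[0.23,0.06,0,0,-1],[0.26,0.067,0.01,0,-1],[0.27,0.069,0.015,0,-1],[0.275,0.069,0.02,0,-1],[0.275,0.069,0.02,0,-1],[0.275,0.069,0.02,0,-1],[0.275,0.069,0.02,0,-1]]}}

```text
time: 16.05
eef_pos: [0.5558, 0.016, 0.1788]
tcp_rot: [0.766, 0.643, 0.0, 0.0]
contact_force: [-0.1, -0.1, -1.1]
opening: 0.291
finger_force: 108.4
```

```bash
python3 - <<'E'
from h import *
F=[]
for i in range(5):
    s,im=snap('wrist','w12f.png');F.append(s['contact_force'])
print(np.mean(F,0).round(2));go([.5559,.0176,.155],s)
E
```

```text
[ 0.03  0.16 -1.62]
t 16.25 tcp [0.5559 0.0165 0.1787] yaw of tool y deg -9.9 shift mm [ 1.1 -0.2 23.7] F [-0.8 -0.4 -1.5]
```

Call:
{"fn": "send_rows", "kwargs": {"steps": [[0.001,0,0.01,0,-1],[0.001,0,0.018,0,-1],[0.001,0,0.024,0,-1],[0.001,0,0.024,0,-1],[0.001,0,0.024,0,-1],[0.001,0,0.024,0,-1]]}}

```text
time: 16.9
eef_pos: [0.5562, 0.0181, 0.1546]
tcp_rot: [0.765, 0.644, 0.0, 0.0]
contact_force: [-0.5, -0.3, -2.1]
opening: 0.29
finger_force: 108.4
```

```bash
python3 - <<'E'
from h import *
s,im=snap('wrist','w13f.png');go([.5559,.0176,.15],s)
_,sc=snap('scene','sc13.png');_,sd=snap('side','sd13.png')
for n,I,P8 in(('scene',sc,cv2.imread('pics/sc8.png')),('side',sd,cv2.imread('pics/sd8.png'))):
  a=proj(n,[.5551,.0172,.067]);b=proj(n,[.5559,.0176,.10]);print(n,'nuttop pred',a.round(1),'tube pred',b.round(1))
  for lab,J,c,lo,hi in(('nut',P8,a,-5,8),('tube',I,b,-8,22)):
    d=J.astype(int);d=d[:,:,0]-d[:,:,2]
    for r in range(int(c[1])+lo,int(c[1])+hi,2):
      m=np.where(d[r,int(c[0])-14:int(c[0])+15]>3)[0]+int(c[0])-14
      print(lab,r,[(int(g[0]),int(g[-1])) for g in np.split(m,np.where(np.diff(m)>1)[0]+1) if len(g)>3])
E
```

```text
t 16.9 tcp [0.5562 0.0181 0.1546] yaw of tool y deg -9.9 shift mm [-0.6 -0.2  4.6] F [-0.5 -0.3 -2.1]
scene nuttop pred [285.4 190.9] tube pred [285.8 177.8]
nut 185 []
nut 187 []
nut 189 [(281, 290)]
nut 191 [(281, 290)]
nut 193 [(282, 288)]
nut 195 []
nut 197 []
tube 169 [(281, 290)]
tube 171 [(281, 290)]
tube 173 [(281, 290)]
tube 175 [(281, 290)]
tube 177 [(281, 290)]
tube 179 [(281, 290)]
tube 181 [(281, 290)]
tube 183 [(281, 290)]
tube 185 [(281, 289)]
tube 187 [(281, 289)]
tube 189 [(282, 290)]
tube 191 [(281, 290)]
tube 193 [(282, 288)]
tube 195 []
tube 197 []
side nuttop pred [239.4 228.7] tube pred [238.3 214.6]
nut 223 []
nut 225 []
nut 227 [(234, 241)]
nut 229 [(235, 242)]
nut 231 [(236, 241)]
nut 233 []
nut 235 []
tube 206 [(235, 239)]
tube 208 [(235, 240)]
tube 210 [(234, 240)]
tube 212 [(237, 240)]
tube 214 [(235, 238)]
tube 216 [(235, 240)]
tube 218 []
tube 220 [(236, 241)]
tube 222 [(235, 239)]
tube 224 []
tube 226 [(233, 237)]
tube 228 []
tube 230 [(235, 239)]
tube 232 []
tube 234 []
```

Call:
{"fn": "send_rows", "kwargs": {"steps": [[-0.0005,0,0.002,0,-1],[-0.0005,0,0.004,0,-1],[-0.0005,0,0.005,0,-1],[-0.0005,0,0.005,0,-1]]}}

```text
time: 17.45
eef_pos: [0.5557, 0.0177, 0.149]
tcp_rot: [0.765, 0.644, -0.0, -0.0]
contact_force: [-0.4, 0.3, -1.6]
opening: 0.293
finger_force: 108.4
```

Call:
{"fn": "send_rows", "kwargs": {"steps": [[0,0,0.001,0,-1],[0,0,0.002,0,-1],[0,0,0.002,0,-1]]}}

```text
time: 17.75
eef_pos: [0.5559, 0.0177, 0.1475]
tcp_rot: [0.765, 0.644, 0.0, 0.0]
contact_force: [-0.3, 0.0, -1.0]
opening: 0.292
finger_force: 108.4
```

Call:
{"fn": "send_rows", "kwargs": {"steps": [[0,0,0.001,0,-1],[0,0,0.002,0,-1],[0,0,0.002,0,-1]]}}

```text
time: 18.05
eef_pos: [0.5561, 0.0177, 0.1457]
tcp_rot: [0.765, 0.644, 0.0, 0.0]
contact_force: [-1.2, 0.1, 2.8]
opening: 0.296
finger_force: 108.3
```

Call:
{"fn": "send_rows", "kwargs": {"steps": [[0,0,0.001,0,-1],[0,0,0.002,0,-1],[0,0,0.002,0,-1]]}}

```text
time: 18.35
eef_pos: [0.556, 0.0177, 0.1432]
tcp_rot: [0.765, 0.644, 0.0, 0.0]
contact_force: [-1.2, -0.7, 2.8]
opening: 0.29
finger_force: 108.2
```

Call:
{"fn": "send_rows", "kwargs": {"steps": [[0,0,0.001,0,-1],[0,0,0.002,0,-1],[0,0,0.003,0,-1]]}}

```text
time: 18.65
eef_pos: [0.556, 0.0176, 0.1404]
tcp_rot: [0.765, 0.644, 0.0, 0.0]
contact_force: [-1.7, 0.6, 3.8]
opening: 0.295
finger_force: 108.2
```

Call:
{"fn": "send_rows", "kwargs": {"steps": [[0,0,0.001,0,-1],[0,0,0.002,0,-1],[0,0,0.002,0,-1]]}}

```text
time: 18.95
eef_pos: [0.556, 0.0176, 0.138]
tcp_rot: [0.765, 0.644, 0.0, 0.0]
contact_force: [-0.4, 0.7, 1.7]
opening: 0.294
finger_force: 108.2
```

Call:
{"fn": "send_rows", "kwargs": {"steps": [[0,0,0.001,0,-1],[0,0,0.002,0,-1],[0,0,0.003,0,-1]]}}

```text
time: 19.25
eef_pos: [0.556, 0.0177, 0.1355]
tcp_rot: [0.765, 0.644, 0.0, 0.0]
contact_force: [-1.0, 0.8, 4.4]
opening: 0.288
finger_force: 108.2
```

Call:
{"fn": "send_rows", "kwargs": {"steps": [[0,0,0.0005,0,-1],[0,0,0.001,0,-1]]}}

```text
time: 19.45
eef_pos: [0.556, 0.0176, 0.1344]
tcp_rot: [0.765, 0.644, 0.0, 0.0]
contact_force: [-0.7, -0.2, 3.6]
opening: 0.29
finger_force: 108.2
```

Call:
{"fn": "send_rows", "kwargs": {"steps": [[0,0,0.0005,0,-1],[0,0,0.001,0,-1]]}}

```text
time: 19.65
eef_pos: [0.5561, 0.0177, 0.1338]
tcp_rot: [0.765, 0.644, 0.0, 0.0]
contact_force: [-2.6, 1.2, 6.6]
opening: 0.292
finger_force: 108.4
```

Call:
{"fn": "send_rows", "kwargs": {"steps": [[0,0,0.0005,0,-1]]}}

```text
time: 19.75
eef_pos: [0.5561, 0.0176, 0.1335]
tcp_rot: [0.765, 0.644, 0.0, 0.0]
contact_force: [-2.1, 0.6, 9.4]
opening: 0.296
finger_force: 108.6
```

Call:
{"fn": "send_rows", "kwargs": {"steps": [[0,0,0,0,-1]]}}

```text
time: 19.85
eef_pos: [0.5561, 0.0176, 0.1335]
tcp_rot: [0.765, 0.644, 0.0, 0.0]
contact_force: [-0.9, 1.2, 6.6]
opening: 0.295
finger_force: 108.5
```

```bash
cat > f.py <<'E'
from h import *
F=[];Z=[]
for i in range(4):
    ctrl.read_camera('side');s=ctrl.get_state();F.append(s['contact_force']);Z.append(s['eef_pos'][2])
print(s['time'],np.mean(F,0).round(2),np.std(F,0).round(2),np.round(np.mean(Z),5))
E
python3 f.py
```

```text
20.05 [-1.64  0.23  7.09] [0.56 0.43 0.38] 0.13354
```

Call:
{"fn": "send_rows", "kwargs": {"steps": [[0,0,0.0004,0,-1],[0,0,0.0004,0,-1]]}}

```text
time: 20.25
eef_pos: [0.5561, 0.0177, 0.1334]
tcp_rot: [0.765, 0.644, 0.0, 0.0]
contact_force: [-2.3, 0.5, 8.8]
opening: 0.292
finger_force: 108.8
```

```bash
python3 f.py
```

```text
20.45 [-2.03  0.64  7.81] [0.42 0.37 0.72] 0.13341
```

Call:
{"fn": "send_rows", "kwargs": {"steps": [[0,0,0.0005,0,-1],[0,0,0.0005,0,-1]]}}

```text
time: 20.65
eef_pos: [0.5561, 0.0177, 0.1332]
tcp_rot: [0.765, 0.644, -0.0, 0.0]
contact_force: [-2.9, 0.6, 9.1]
opening: 0.295
finger_force: 109.0
```

```bash
python3 f.py
```

```text
20.85 [-2.38  0.69  8.87] [0.32 0.22 0.53] 0.13313
```

Call:
{"fn": "send_rows", "kwargs": {"steps": [[0,0,0.0005,0,-1],[0,0,0.0005,0,-1]]}}

```text
time: 21.05
eef_pos: [0.5561, 0.0177, 0.133]
tcp_rot: [0.765, 0.644, -0.0, 0.0]
contact_force: [-3.4, 1.0, 10.3]
opening: 0.293
finger_force: 109.2
```

```bash
python3 f.py
```

```text
21.25 [-3.43  0.63 10.25] [0.38 0.39 0.54] 0.13301
```

Call:
{"fn": "send_rows", "kwargs": {"steps": [[0,0,0.0006,0,-1],[0,0,0.0006,0,-1]]}}

```text
time: 21.45
eef_pos: [0.5562, 0.0177, 0.1326]
tcp_rot: [0.765, 0.644, -0.0, 0.0]
contact_force: [-4.2, 0.2, 10.0]
opening: 0.296
finger_force: 109.3
```

```bash
python3 f.py
```

```text
21.65 [-3.46  1.   11.02] [0.48 0.47 0.41] 0.13261
```

Call:
{"fn": "send_rows", "kwargs": {"steps": [[0,0,0.0003,0,-1],[0,0,0.0003,0,-1]]}}

```text
time: 21.85
eef_pos: [0.5562, 0.0177, 0.1326]
tcp_rot: [0.765, 0.644, -0.0, 0.0]
contact_force: [-3.9, 0.7, 12.4]
opening: 0.294
finger_force: 109.4
```

```bash
python3 f.py
```

```text
22.05 [-3.59  0.8  12.3 ] [0.47 0.31 0.47] 0.13259
```

Call:
{"fn": "send_rows", "kwargs": {"steps": [[0,0,0.0003,0,-1],[0,0,0.0003,0,-1]]}}

```text
time: 22.25
eef_pos: [0.5563, 0.0177, 0.1325]
tcp_rot: [0.765, 0.644, -0.0, 0.0]
contact_force: [-4.2, 1.0, 13.2]
opening: 0.291
finger_force: 109.5
```

```bash
python3 f.py
python3 - <<'E'
from h import *
# gear shift since the nut was hung (before squeeze), in scene and side, lower-front gear regions
for n,k in(('scene','sc'),('side','sd')):
  A=cv2.imread(f'pics/{k}8.png',0).astype(np.float32);s,B=snap(n,k+'20.png');B=cv2.cvtColor(B,6).astype(np.float32)
  ref=cv2.imread(f'pics/{k}13.png',0).astype(np.float32)
  c=proj(n,[.5551,.0172,.052]).astype(int);c2=proj(n,[.5551,.0172,.051])-proj(n,[.5551,.0172,.052]);print(n,c,'px per mm down',c2)
  for nm,(u,v,w,h) in {'gear':(c[0]-22,c[1]+2,44,12),'plate':(c[0]-15,c[1]+17,40,12)}.items():
    w_=cv2.createHanningWindow((w,h),cv2.CV_32F)
    print(nm,[cv2.phaseCorrelate(a[v:v+h,u:u+w],B[v:v+h,u:u+w],w_) for a in(A,ref)])
E
```

```text
22.45 [-4.13  0.74 12.91] [0.63 0.25 0.47] 0.13254
scene [285 196] px per mm down [-0.00997142  0.37900746]
gear [((3.727669259237306, -0.0038864683723947024), 0.35051829947365654), ((-0.1267905760475223, -0.38141089651412585), 0.5348576289636118)]
plate [((0.003523733004215046, 0.004755139319196466), 1.0071539213260015), ((-0.3233509809430437, -0.07507094937458003), 0.5288852721452713)]
side [239 234] px per mm down [0.0190609  0.41453093]
gear [((0.6175281924406306, 0.5187201587722283), 0.9879984138188539), ((0.6142065634029912, 0.27625194323965196), 1.0634863950588085)]
plate [((0.07379628614249967, 0.04009830421457217), 0.9334021685024102), ((-0.37262329235669966, 0.6691428610653203), 0.7173825631539027)]
```

Call:
{"fn": "send_rows", "kwargs": {"steps": [[0,0,-0.002,0,-1],[0,0,-0.006,0,-1],[0,0,-0.015,0,-1],[0,0,-0.03,0,-1],[0,0,-0.05,0,-1],[0,0,-0.07,0,-1],[0,0,-0.07,0,-1],[0,0,-0.07,0,-1]]}}

```text
time: 23.35
eef_pos: [0.556, 0.0176, 0.2007]
tcp_rot: [0.765, 0.644, 0.0, 0.0]
contact_force: [0.4, -0.6, -2.3]
opening: 0.292
finger_force: 108.2
```

```bash
python3 f.py; python3 - <<'E'
from h import *
go([.455,-.2,.2])
s,im=snap('wrist','w21f.png')
for n,k in(('scene','sc'),('side','sd')):
  A=cv2.imread(f'pics/{k}8.png',0).astype(np.float32);s,B=snap(n,k+'21.png');B=cv2.cvtColor(B,6).astype(np.float32)
  c=proj(n,[.5551,.0172,.052]).astype(int);k1=proj(n,[.5551,.0172,.051])-proj(n,[.5551,.0172,.052])
  for nm,(u,v,w,h) in {'gear':(c[0]-22,c[1]+2,44,12),'gearbig':(c[0]-26,c[1]-4,52,20),'plate':(c[0]-15,c[1]+17,40,12),'nut':(c[0]-10,c[1]-16,20,16)}.items():
    w_=cv2.createHanningWindow((w,h),cv2.CV_32F)
    (dx,dy),q=cv2.phaseCorrelate(A[v:v+h,u:u+w],B[v:v+h,u:u+w],w_)
    print(n,nm,round(dx,3),round(dy,3),round(q,2),'mm down',round(dy/k1[1],2))
E
```

```text
23.55 [ 0.19  0.08 -1.84] [0.34 0.27 0.27] 0.19893
t 23.55 tcp [0.555  0.0178 0.1987] yaw of tool y deg -9.9 shift mm [-231.7  -61.2   -1.1] F [ 0.2  0.3 -2.2]
scene gear -0.044 0.858 0.81 mm down 2.26
scene gearbig -0.45 0.526 0.97 mm down 1.39
scene plate -0.042 -0.016 1.0 mm down -0.04
scene nut 1.286 0.28 0.84 mm down 0.74
side gear 0.665 0.301 1.0 mm down 0.73
side gearbig 0.415 0.669 0.89 mm down 1.61
side plate 0.102 0.123 0.83 mm down 0.3
side nut -0.162 0.259 0.91 mm down 0.62
```

```bash
python3 - <<'E'
from h import *
go([.4412,-.2425,.2])
E
```

```text
t 23.7 tcp [0.5555 0.0177 0.1993] yaw of tool y deg -9.9 shift mm [-275.9  -68.    -0.6] F [ 0.6  0.9 -1.2]
```

Call:
{"fn": "send_rows", "kwargs": {"steps": [[-0.04,-0.01,0,0,-1],[-0.08,-0.02,0,0,-1],[-0.12,-0.03,0,0,-1],[-0.16,-0.04,0,0,-1],[-0.2,-0.05,0,0,-1],[-0.24,-0.06,0,0,-1],[-0.265,-0.066,0.02,0,-1],[-0.276,-0.068,0.04,0,-1],[-0.276,-0.068,0.07,0,-1],[-0.276,-0.068,0.1,0,-1],[-0.276,-0.068,0.112,0,-1],[-0.276,-0.068,0.112,0,-1]]}}

```text
time: 24.9
eef_pos: [0.4403, -0.2415, 0.0861]
tcp_rot: [0.765, 0.644, -0.0, -0.003]
contact_force: [0.6, -0.1, -1.4]
opening: 0.292
finger_force: 108.3
```

Call:
{"fn": "send_rows", "kwargs": {"steps": [[0,0,0.003,0,-1],[0,0,0.005,0,-1],[0,0,0.006,0,-1],[0,0,0.006,0,-1]]}}

```text
time: 25.3
eef_pos: [0.4421, -0.2429, 0.0831]
tcp_rot: [0.765, 0.644, 0.0, 0.001]
contact_force: [-0.2, 0.2, -1.7]
opening: 0.29
finger_force: 108.3
```

Call:
{"fn": "send_rows", "kwargs": {"steps": [[0,0,0.001,0,-1],[0,0,0.0015,0,-1],[0,0,0.0015,0,-1]]}}

```text
time: 25.6
eef_pos: [0.4416, -0.2426, 0.0807]
tcp_rot: [0.765, 0.644, 0.0, 0.0]
contact_force: [0.2, -0.2, -1.6]
opening: 0.291
finger_force: 108.3
```

Call:
{"fn": "send_rows", "kwargs": {"steps": [[0,0,0.001,0,-1],[0,0,0.001,0,-1]]}}

```text
time: 25.8
eef_pos: [0.4417, -0.2428, 0.0801]
tcp_rot: [0.765, 0.644, -0.0, 0.0]
contact_force: [-1.0, 0.2, -0.0]
opening: 0.29
finger_force: 108.9
```

Call:
{"fn": "send_rows", "kwargs": {"steps": [[0,0,0.0005,0,-1],[0,0,0.0005,0,-1]]}}

```text
time: 26.0
eef_pos: [0.4418, -0.2428, 0.08]
tcp_rot: [0.765, 0.644, -0.0, 0.0]
contact_force: [-2.5, 0.9, 4.8]
opening: 0.295
finger_force: 108.9
```

Call:
{"fn": "send_rows", "kwargs": {"steps": [[0,0,-0.0005,0,-0.4],[0,0,-0.0005,0,-0.3],[0,0,-0.0005,0,-0.2],[0,0,-0.0005,0,0],[0,0,-0.0005,0,0.2],[0,0,-0.0005,0,0.4],[0,0,-0.0005,0,0.4]], "squeeze": 30}}

```text
time: 26.7
eef_pos: [0.4416, -0.2426, 0.0797]
tcp_rot: [0.765, 0.644, 0.0, 0.0]
contact_force: [-0.9, -0.0, -0.5]
opening: 0.701
finger_force: 0.0
```

Call:
{"fn": "send_rows", "kwargs": {"steps": [[0,0,-0.02,0,0.4],[0,0,-0.05,0,0.4],[0,0,-0.09,0,0.4],[0,0,-0.12,0,0.4],[0,0,-0.12,0,0.4],[0,0,-0.12,0,0.4]]}}

```text
time: 27.3
eef_pos: [0.4418, -0.2428, 0.2004]
tcp_rot: [0.765, 0.644, 0.0, 0.001]
contact_force: [-0.3, -0.0, -0.2]
opening: 0.7
finger_force: 0.0
```

```bash
python3 - <<'E'
from h import *
print(ctrl.get_state()['eef_pos'])
for n,k in(('scene','sc'),('side','sd')):
  A0=cv2.imread(f'pics/{n}0.png').astype(np.float32);s,B=snap(n,k+'30.png');B=B.astype(np.float32)
  c=proj(n,[.5551,.0172,.052]).astype(int)
  # punch: feet window low-saturation tube
  G=cv2.cvtColor(B.astype(np.uint8),cv2.COLOR_BGR2HSV).astype(int)
  for z in(.01,.05):
    a=proj(n,[.4415,-.243,z]);m=np.where(G[int(a[1]),int(a[0])-15:int(a[0])+15,1]<60)[0]+int(a[0])-15;print(n,z,a.round(1),m[[0,-1]] if len(m) else None)
  D=np.abs(B-A0).max(2);
  g=lambda X:cv2.cvtColor(X,cv2.COLOR_BGR2GRAY)
  for nm,(u,v,w,h) in {'gear':(c[0]-24,c[1]-6,48,20),'plate':(c[0]-15,c[1]+17,40,12)}.items():
    T=g(A0[v:v+h,u:u+w]);I=g(B)[v-4:v+h+4,u-4:u+w+4]
    W=np.float32([[1,0,4],[0,1,4]])
    mask=np.full(I.shape,255,np.uint8); 
    if nm=='gear': cv2.rectangle(mask,(4+24-11,0),(4+24+11,4+9),0,-1)
    q,W=cv2.findTransformECC(T,I,W,cv2.MOTION_TRANSLATION,(3,200,1e-6),mask,1)
    k1=(proj(n,[.5551,.0172,.051])-proj(n,[.5551,.0172,.052]))[1]
    print(n,nm,(W[:,2]-4).round(3),round(q,3),'mm',round((W[1,2]-4)/k1,2),'diff',D[v:v+h,u:u+w].mean().round(1))
E
```

```text
[ 0.44183094 -0.2427933   0.20042576]
scene 0.01 [343.7 285.9] [338 348]
scene 0.05 [345.5 269. ] [339 351]
scene gear [0.078 0.257] 0.927 mm 0.68 diff 18.7
scene plate [ 0.    -0.023] 0.999 mm -0.06 diff 9.8
side 0.01 [311.6 207.9] [308 314]
side 0.05 [312.2 194.1] [298 326]
side gear [0.005 0.426] 0.985 mm 1.03 diff 9.7
side plate [-0.011 -0.068] 0.998 mm -0.16 diff 8.3
```

```bash
python3 -c "
from plant import ctrl
print(ctrl.sign_off())"
```

```text
the job is handed in; nothing more can be done
None
```

The job is handed in at about 27 s. The push nut is pressed onto the recess floor; images put the gear about 1 mm below its start. The punch stands upright at its original spot, clear of the unit; no verdict came back from the judge.

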